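Bring the marked polish jar to the front of the locked carousel and hold it there

ROBOT

A 6-joint arm with a two-finger parallel gripper is mounted at the origin on the work surface. World frame = base frame: x ahead of the robot, y to its left, z up, the work surface at z = 0. Lengths are in m, angles in degrees, forces in N, time in s.
With the tool pointing down it reaches from about 0.375 to 0.9 m from the base axis. Payload 3.1 kg.
Tool frame: the origin (TCP) lies at the very end of the fingers, on their centre line; the grasp point (between the pads) lies behind it (bot.grip_depth is the z of the grasp point in the tool frame, in m); z points along the fingers, y is the direction in which the jaws open and shut (so a half turn about z gives the same grasp; the last joint's range is limited). The gripper opens to 87 mm and grips with 3 to 60 N. Pads are 19 mm wide; open, the fingers measure 117 mm over their backs; the gripper's body (75 mm by 190 mm) begins 51 mm behind the grasp point.
Start: joints at [-80.529, 30.224, 82.088, -0, 67.689, -10.227], TCP at [0.211, -0.588, 0.223] pointing down, gripper open.
Joint ranges: [-176.69, 176.69], [-43.24, 126.21], [12.49, 139.97], [-82, 262], [0, 151.66], [-163.58, 163.58]. Speed limits (degrees/s): [159.86, 159.86, 180, 180, 180, 180].

INTERFACE

Orientations are given as a 3x3 rotation matrix whose columns are the frame's x, y, z axes.
In Python, from rig import bot, vision gives the robot as it stands. The module is installed in compiled form; this text tells all that it offers.
- The arm moves only by the shell command python3 -m jog 'ROWS'. ROWS is JSON, a list of rows, each a list of 3 entries, a list of its own where there are three numbers: the shift along the tool's x, y, z in mm, then the turn, a rotation vector about the tool's x, y, z in degrees, then the closure, from 0 (fully open) to 1 (shut). In form: [[[dx, dy, dz], [wx, wy, wz], fingers], ...]. A call has 1 to 12 rows; each row is the pose to reach, as a shift and turn from the pose commanded when the call began, along the tool's axes at that moment; what a row does not reach only later rows make up. A row lasts 1/12 s, in which the tool goes at most 41.7 mm and 7.16 degrees, less where a joint would pass 70% of its speed; a pose out of reach is approached as far as the arm can. A call with a gripper value outside its range is refused whole. The fingers move at their own pace and stop on an object; the grip force is fixed at half the most. Time passes only in rows, so rows that repeat a pose let the fingers close. It gives the time, the measured TCP pose, the force and the opening at its end, in the units of the state.
- bot.read_state(): the state, without advancing time (a new reading comes with each control period).
- vision.capture(name): name is "scene" or "top" or "wrist"; returns the picture (420x560x3 uint8, red, green, blue); there is no depth.
- vision.camera_info(name): a dict with "intrinsics" (3x3 intrinsics, pixels), "dist" ([k1, k2, p1, p2, k3] as OpenCV has them; the pictures are not rectified), "camera_from_world" (4x4, takes a point from world to camera coordinates); the wrist camera has in their place "mount" (4x4, takes a point from camera to tool coordinates, whose origin is the TCP and whose axes are the flange's). Camera axes: x right, y up, looking along -z (the intrinsics and any distortion apply to the point x, -y, -z); pixel columns grow to the right and rows downward; lengths in m; the calibration is good to about 2 mm. A picture is of the moment at which its call begins: read the wrist's pose just before it. camera_info takes no time and is no camera call.
- bot.hand_in(): hands the job in, once; it reports no verdict.
The state is a dict: "time_s": time; "joint_positions": joint angles; "qvel": joint speeds; "tau": joint torques, N m; "position": TCP position; "tcp_rot": TCP orientation; "force": force on the tool from outside, world axes, zero at the start; "moment": the same for the moment, N m; "opening": opening from 0.0 (shut) to 1.0 (fully open).
Only numpy, scipy, OpenCV 4.12 (cv2) and the standard library are available. Lean on these libraries where they do the work, as an engineer would, in place of code of your own. Each camera call takes 0.05 s, during which the arm holds its last target. There are 200 camera calls.

TASK

First swing the brass locking hasp up and right over, off the carousel's catch, so that it lies open on its outer side. Then turn the carousel by the black handle on top until the jar with the orange cap stands at the front, in line with the orange diamond on the base board, and finish with the handle still gripped, holding the carousel still there. All jars stay upright in their pockets, and the other things on the bench are left where they are.

Things in the scene. Friction and masses are not known exactly. Their poses are not given: they have to be found in the camera images.
- station: fixed wooden base board of the carousel, 320 (x) by 300 (y) by 14 mm, origin on its underside, on the carousel's axis, on the table. Its front is its own -x side, with a orange diamond painted 150 mm from the axis; it is turned up to 20 degrees from facing the robot. A tongue on its -y side (the robot's right) carries the hasp's hinge
- axis (a point): point on the carousel's turning axis at the height of the turntable's upper face (34 mm above the table). Six upright steel catch pins (10 mm across, 12 mm high) stand on that face 118 mm from the axis, midway between the pockets; the hasp's fork lies round one of them
- front_place (a point): fixed point 70 mm in front of the axis, on the line from the axis to the orange diamond, at the height of the turntable's upper face: the underside of the jar that faces front is centred here
- carousel (a joint): angle of the blue turntable (260 mm across) in rad, positive anticlockwise from above, about 0 at the start. Six round grey pockets (53 mm outside, 20 mm high) lie 60 degrees apart, 70 mm from the axis. It turns either way for over a turn with slight friction (0.04 N m) and stays where left; while the hasp is shut it is locked but for 1 degree of play
- handle: black bar handle on top of the carousel's central post (14 mm thick), turning with it: 70 mm long (its x), 18 mm thick (its y), 34 mm high (its z); origin at the bar's centre, on the axis, 129 mm above the table. It stands above all the jars (tops 94 mm above the table). Can be gripped across its thickness from above
- hasp (a joint): angle of the brass hasp in rad: 0 is shut (lying level inward over the turntable's rim, its fork round a catch pin), grows as its inner end swings up and outward to the stop at 2.6. It is light (60 g) with a loose hinge: released below about 1.2 it falls shut, beyond about 1.6 it falls open by itself
- hasp_hinge (a point): centre of the hasp's hinge line, which runs along the base board's x axis, 38.5 mm above the table, 176 mm to the -y side of the axis
- hasp_bar (a point): centre of the green grip bar at the hasp's free end: a cylinder 16 mm across, 26 mm long, parallel to the hinge line, on an ear 24 mm wide. Shut, it is 58.5 mm above the table and 106 mm from the axis, 70 mm inward of the hinge line and 20 mm above it; it swings on a 72.8 mm radius. Can be pinched by its two ends from above, and turns between the pads as the hasp swings
- jar_orange: the marked jar: white closed plastic jar with a bright orange cap and orange band, 44 mm across, 60 mm high, about 90 g, origin at the centre of its underside; stands loose (2 mm play) in one of the carousel's pockets, at the start never the front one or the one opposite it
- jar_front: plain jar like the marked one but with a grey cap and a pale band; origin at the centre of its underside; it rides in one of the carousel's pockets and stays there
- jar_1: plain jar like the marked one but with a grey cap and a pale band; origin at the centre of its underside; it rides in one of the carousel's pockets and stays there
- jar_2: plain jar like the marked one but with a grey cap and a pale band; origin at the centre of its underside; it rides in one of the carousel's pockets and stays there
- jar_3: plain jar like the marked one but with a grey cap and a pale band; origin at the centre of its underside; it rides in one of the carousel's pockets and stays there
- jar_4: plain jar like the marked one but with a grey cap and a pale band; origin at the centre of its underside; it rides in one of the carousel's pockets and stays there
- mug: bystander: blue mug, 80 mm across, 95 mm high, origin under its centre
- brush: bystander: brush lying on the table
- screwdriver: bystander: screwdriver lying on the table
- stone_slab: bystander: polished stone slab 90 by 60 by 18 mm, origin under its centre
- stone_disc: bystander: domed red-brown stone 60 mm across, 19 mm high, origin under its centre
- dish: bystander: white bowl 110 mm across, 40 mm high, origin under its centre
Not all that is in view belongs to the job. Leave any purple look-alike of the jar_orange alone. Leave any green look-alike of the jar_1 alone.

How it is judged (in metres and radians):
On the way, in this order (a step that is already met when the one before it is completed fails the run):
1. the hasp has been swung off the catch and past upright (over 1.7 rad) (value of joint hasp above 1.7 rad), for 0.2 s.
2. the orange-capped jar has been brought to the front place (within 10 mm) with the handle held (horizontal distance between jar_orange and front_place below 0.01 m and contact force between the fingers and handle above 2 N), for 0.2 s.
At the end, for the whole second after the job is handed in: Hasp open past upright (over 1.7 rad); orange-capped jar within 10 mm, level, of the front place; fingers press the handle with over 2 N; carousel slower than 0.05 rad/s; all six jars stand in their pockets (tilt under 0.2 rad, underside below 45 mm) (all of step 2 and value of joint hasp above 1.7 rad and velocity of joint carousel between -0.05 and 0.05 rad/s and angle between each of jar_front, jar_orange, jar_1, jar_2, jar_3, jar_4's own z axis and vertical below 0.2 rad and height (world z) of each of jar_front, jar_orange, jar_1, jar_2, jar_3, jar_4 below 0.045 m); the arm keeps its last pose, push and grip.
It fails at once if a jar is tipped over or lifted out of its pocket (angle between any of jar_front, jar_orange, jar_1, jar_2, jar_3, jar_4's own z axis and vertical above 0.35 rad or height (world z) of any of jar_front, jar_orange, jar_1, jar_2, jar_3, jar_4 above 0.055 m).
It fails at once if another thing on the bench is pushed more than 30 mm (distance of any of mug, brush, screwdriver, stone_slab, stone_disc, dish from where it was at the start of the episode above 0.03 m).
It also fails if it takes over 72 s, if anything falls off the work surface, if the arm or the gripper's body presses on something with over 40 N, if the wrist force passes 120 N, or if a joint passes its speed limit or range.

## Working session

There is one attempt and no reset: what is moved stays moved. The work goes in short steps, Python scripts to look and compute and a shell command to move; the robot and the scene stay as the last step left them, time stands still between calls to the robot, and variables do not carry over. Pictures are saved under pics/ and viewed, about 8 in all and at most 12, crops included, and the job is handed in when it is done.

```bash
mkdir -p pics; cat > h.py <<'E'
import numpy as np, cv2
from rig import bot, vision
def cap(n,f):
    im=vision.capture(n); cv2.imwrite('pics/'+f,im[:,:,::-1]); return im
def cam(n):
    c=vision.camera_info(n); K=np.array(c['intrinsics']);D=np.array(c['dist'],float)
    if 'mount' in c:
        s=bot.read_state();T=np.eye(4);T[:3,:3]=s['tcp_rot'];T[:3,3]=s['position']
        W=T@np.array(c['mount'])
    else: W=np.linalg.inv(np.array(c['camera_from_world']))
    return K,D,W
def ray(C,uv):
    K,D,W=C
    p=cv2.undistortPoints(np.array([[uv]],float),K,D)[0,0]
    d=W[:3,:3]@np.array([p[0],-p[1],-1]); return W[:3,3],d
def onz(C,uv,z):
    o,d=ray(C,uv); return o+d*(z-o[2])/d[2]
def proj(C,P):
    K,D,W=C
    q=(np.linalg.inv(W)@np.r_[P,1])[:3]*[1,-1,-1]
    return cv2.projectPoints(q.reshape(1,3),np.zeros(3),np.zeros(3),K,D)[0].ravel()
E
python3 - <<'E'
from h import *
s=bot.read_state();print(s['position'],s['tcp_rot'],s['opening'],s['time_s'],bot.grip_depth)
a=cap('scene','s0.png');b=cap('top','t0.png')
for n in('scene','top'):
    K,D,W=cam(n);print(n,K,D,W)
E
```

```text
[ 0.21054482 -0.58768733  0.22156419] [[ 9.41496188e-01  3.37023433e-01 -3.65870993e-04]
 [ 3.37023409e-01 -9.41493764e-01  2.17108627e-03]
 [ 3.87241689e-04 -2.16737653e-03 -9.99997576e-01]] 0.9974244019644393 0.0 -0.0187
scene [[429.13552162   0.         286.59355778]
 [  0.         429.13552162 206.96753695]
 [  0.           0.           1.        ]] [-0.09570234  0.          0.          0.          0.        ] [[-0.01779764 -0.82350497  0.56702981  1.21299059]
 [ 0.99971479 -0.00562442  0.02321012 -0.04066435]
 [-0.01592443  0.56728117  0.8233702   1.02577024]
 [ 0.          0.          0.          1.        ]]
top [[484.22964622   0.         277.05305654]
 [  0.         484.22964622 213.70864687]
 [  0.           0.           1.        ]] [0.04913433 0.         0.         0.         0.        ] [[-0.00535679  0.9909175  -0.13436446  0.43555499]
 [-0.99995274 -0.00639826 -0.00732045 -0.06554077]
 [-0.00811366  0.13431889  0.99090494  1.25436649]
 [ 0.          0.          0.          1.        ]]
```

View pics/t0.png

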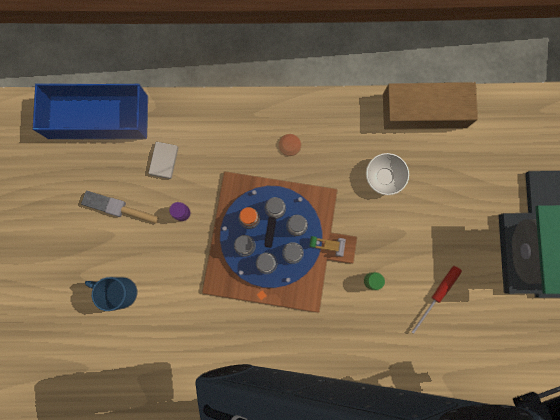

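View pics/s0.png

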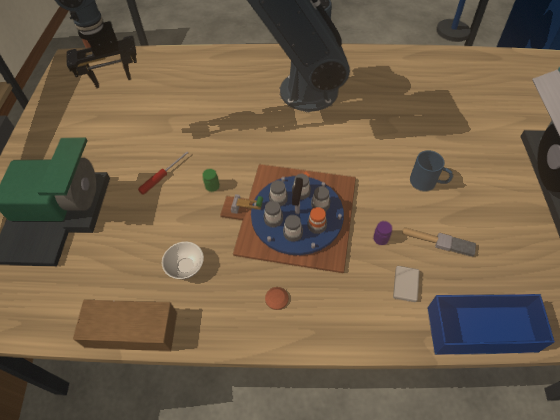

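Top view: carousel near (270,237), diamond (262,295), orange cap (249,215), green hasp bar (315,243), and green look-alike at (374,281), purple look-alike at (179,211). The scene view agrees. Next I'll measure.

```bash
cat > m.py <<'E'
from h import *
def blobs(im,lo,hi,roi,minA=8):
    h=cv2.cvtColor(im,cv2.COLOR_RGB2HSV); m=cv2.inRange(h,np.array(lo),np.array(hi))
    k=np.zeros_like(m);x0,y0,x1,y1=roi;k[y0:y1,x0:x1]=1;m=m*k
    n,l,st,c=cv2.connectedComponentsWithStats(m)
    return m,[(st[i,4],c[i].round(2),st[i,:4]) for i in range(1,n) if st[i,4]>=minA]
E
python3 - <<'E'
from m import *
C={n:cam(n) for n in('top','scene')}
I={'top':cv2.imread('pics/t0.png')[:,:,::-1].copy(),'scene':cv2.imread('pics/s0.png')[:,:,::-1].copy()}
R={'top':(195,165,350,315),'scene':(225,160,360,275)}
for n in C:
    for nm,lo,hi in(('orange',(4,190,150),(15,255,255)),('green',(40,90,40),(85,255,255))):
        for a,c,st in blobs(I[n],lo,hi,R[n])[1]:
            print(n,nm,a,c,st,[(z,onz(C[n],c,z)[:2].round(4)) for z in((.014,.094) if nm=='orange' else(.0585,))])
    m,b=blobs(I[n],(100,120,50),(125,255,255),R[n],100)
    cn=max(cv2.findContours(m,0,1)[0],key=cv2.contourArea)
    h=cv2.convexHull(cn)[:,0].astype(float)
    P=np.array([onz(C[n],p,.034)[:2] for p in h])
    A=np.c_[2*P,np.ones(len(P))];s=np.linalg.lstsq(A,(P**2).sum(1),rcond=None)[0]
    r=np.sqrt(s[2]+s[:2]@s[:2]);print(n,'disc',s[:2],r,np.std(np.linalg.norm(P-s[:2],axis=1)))
    m,b=blobs(I[n],(0,0,0),(180,255,38),R[n],60);
    for a,c,st in b:print('dark',a,c,st,onz(C[n],c,.146)[:2].round(4))
t=cv2.resize(I['top'][165:315,195:360],None,fx=4,fy=4,interpolation=2)
cv2.imwrite('pics/c1.png',t[:,:,::-1])
E
```

```text
top orange 96 [247.8  214.99] [241 208  15  15] [(0.014, array([0.6009, 0.0193])), (0.094, array([0.5902, 0.0138]))]
top orange 8 [259.12 294.12] [258 292   3   5] [(0.014, array([ 0.3991, -0.01  ])), (0.094, array([ 0.4015, -0.0136]))]
top green 63 [312.92 241.16] [310 236   7  11] [(0.0585, array([ 0.5287, -0.145 ]))]
top disc [ 0.54517409 -0.04016364] 0.12713732293898453 0.000533136737725174
dark 136 [269.53 231.69] [265 217  11  30] [ 0.5443 -0.0398]
scene green 42 [259.26 201.07] [257 197   6  10] [(0.0585, array([ 0.5276, -0.144 ]))]Traceback (most recent call last):
  File "<stdin>", line 10, in <module>
ValueError: max() iterable argument is empty
```

```bash
R='[[448,-310,0],[0,0,-61],0]'; python3 -m jog '[[[148,-103,0],[0,0,-20],0],[[448,-310,0],[0,0,-61],0],[[448,-310,0],[0,0,-61],0],[[448,-310,0],[0,0,-61],0],[[448,-310,0],[0,0,-61],0],[[448,-310,0],[0,0,-61],0],[[448,-310,0],[0,0,-61],0],[[448,-310,0],[0,0,-61],0],[[448,-310,0],[0,0,-61],0],[[448,-310,0],[0,0,-61],0],[[448,-310,0],[0,0,-61],0],[[448,-310,0],[0,0,-61],0]]'
python3 - <<'E'
from m import *
I=cv2.imread('pics/t0.png')[:,:,::-1].copy();C=cam('top')
h=cv2.cvtColor(I,cv2.COLOR_RGB2HSV)
print(h[289:302,256:269].reshape(13,13,3)[6]); 
for lo in((3,150,120),(4,170,150),(5,200,120)):
  print([(a,c,onz(C,c,.014)[:2].round(4)) for a,c,s in blobs(I,lo,(18,255,255),(250,285,275,305),4)[1]])
E
```

```text
time_s: 1.1
position: [0.5025, -0.1799, 0.2223]
tcp_rot: [[0.162, 0.987, -0.001], [0.987, -0.162, 0.0], [0.0, -0.001, -1.0]]
force: [1.3, -1.1, -0.6]
opening: 0.998
[[ 11 146 140]
 [ 11 169 171]
 [ 11 195 187]
 [ 11 191 192]
 [ 11 190 189]
 [ 11 188 193]
 [ 11 186 192]
 [ 11 189 190]
 [ 11 188 195]
 [ 11 190 192]
 [ 11 172 166]
 [ 11 140 133]
 [ 12 157 127]]
[(np.int32(89), array([261.57, 295.04]), array([ 0.3968, -0.0162])), (np.int32(5), array([270.8, 289.8]), array([ 0.4097, -0.0395])), (np.int32(4), array([251., 291.]), array([0.407 , 0.0105])), (np.int32(4), array([250.25, 297.25]), array([0.3915, 0.0124])), (np.int32(5), array([256.8, 300.2]), array([ 0.3841, -0.0041])), (np.int32(4), array([272.5, 301.5]), array([ 0.3806, -0.0437]))]
[(np.int32(54), array([261.41, 294.7 ]), array([ 0.3976, -0.0158]))]
[]
```

```bash
python3 -m jog '[[[0,0,0],[0,0,0],0],[[0,0,0],[0,0,0],0]]'
```

```text
time_s: 1.27
position: [0.5026, -0.1797, 0.2222]
tcp_rot: [[0.157, 0.988, -0.001], [0.988, -0.157, 0.0], [0.0, -0.001, -1.0]]
force: [-0.3, 0.1, 0.4]
opening: 1.0
```

```bash
python3 -m jog '[[[39,20,0],[0,0,0],0],[[39,20,0],[0,0,0],0],[[39,20,60],[0,0,0],0],[[39,20,100],[0,0,0],0],[[39,20,100],[0,0,0],0],[[39,20,100],[0,0,0],0],[[39,20,100],[0,0,0],0],[[39,20,100],[0,0,0],0]]'
python3 - <<'E'
from m import *
C=cam('wrist');im=cap('wrist','w1.png')
ax=np.array([.5452,-.04]);t=np.radians(-9.2)
for P in([.5283,-.1446,.0585],[.5452+.118*np.sin(t),-.04-.118*np.cos(t),.046],[.5452+.176*np.sin(t),-.04-.176*np.cos(t),.0385]): print(proj(C,np.array(P)).round(1))
for a,c,s in blobs(im,(40,90,40),(85,255,255),(0,0,560,420),60)[1]: print(a,c,s,onz(C,c,.0585)[:2].round(4))
E
```

```text
time_s: 1.93
position: [0.5286, -0.1482, 0.1237]
tcp_rot: [[0.163, 0.987, 0.002], [0.987, -0.163, -0.001], [-0.001, 0.002, -1.0]]
force: [0.3, -0.7, -0.4]
opening: 1.001
[275.8 217.3]
[275.7 227.1]
[275.8 290.5]
809 [273.7  217.29] [255 206  38  23] [ 0.5269 -0.1443]
1454 [202.5  356.59] [176 336  50  38] [ 0.4501 -0.2533]
```

View pics/w1.png

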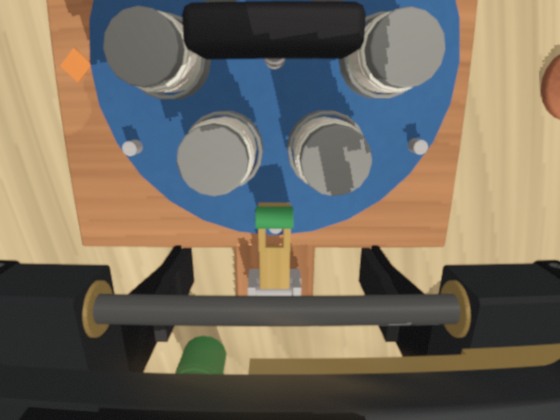

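```bash
python3 -m jog '[[[0,-1,20],[0,0,0],0],[[0,-1,40],[0,0,0],0],[[0,-1,60],[0,0,0],0],[[0,-1,70],[0,0,0],0],[[0,-1,77],[0,0,0],0],[[0,-1,77],[0,0,0],0],[[0,-1,77],[0,0,0],0],[[0,-1,77],[0,0,0],0],[[0,-1,77],[0,0,0],0]]'
```

```text
time_s: 2.73
position: [0.5277, -0.1469, 0.0466]
tcp_rot: [[0.162, 0.987, 0.002], [0.987, -0.162, -0.001], [-0.001, 0.002, -1.0]]
force: [-1.1, -0.5, -0.1]
opening: 0.998
```

```bash
python3 -m jog '[[[2.5,0,1],[0,0,0],0],[[2.5,0,1],[0,0,0],0],[[2.5,0,1],[0,0,0],0.4],[[2.5,0,1],[0,0,0],0.6],[[2.5,0,1],[0,0,0],0.8],[[2.5,0,1],[0,0,0],0.8],[[2.5,0,1],[0,0,0],0.8],[[2.5,0,1],[0,0,0],0.8],[[2.5,0,1],[0,0,0],0.8]]'
```

```text
time_s: 3.48
position: [0.5273, -0.1441, 0.0445]
tcp_rot: [[0.162, 0.987, -0.0], [0.987, -0.162, 0.0], [0.0, -0.0, -1.0]]
force: [-0.7, -0.3, 0.2]
opening: 0.553
```

```bash
python3 -m jog '[[[0,0,0],[0,0,0],1],[[0,0,0],[0,0,0],1],[[0,0,0],[0,0,0],1],[[0,0,0],[0,0,0],1],[[0,0,0],[0,0,0],1],[[0,0,0],[0,0,0],1],[[0,0,0],[0,0,0],1],[[0,0,0],[0,0,0],1],[[0,0,0],[0,0,0],1],[[0,0,0],[0,0,0],1]]'
```

```text
time_s: 4.32
position: [0.5279, -0.1442, 0.0447]
tcp_rot: [[0.162, 0.987, 0.001], [0.987, -0.162, -0.0], [-0.0, 0.001, -1.0]]
force: [2.8, 0.7, 0.1]
opening: 0.292
```

```bash
python3 -m jog '[[[-2,-6,0],[0,0,0],1],[[-4.5,-11.8,0],[0,0,0],1]]' >/dev/null 2>&1 <<< '' ; python3 - <<'E'
from h import *
s=bot.read_state();print(s['time_s'],s['position'],s['force'],s['opening'])
E
```

```text
4.4833 [ 0.52684197 -0.14607262  0.0471598 ] [33.14336171 25.63321503  7.67947221] 0.2925693298187686
```

I put the lift on the wrong axis (tool y instead of z), so I'm taking that sideways shift back out straight away.

```bash
python3 -m jog '[[[4.5,11.8,0],[0,0,0],1],[[4.5,11.8,0],[0,0,0],1],[[4.5,11.8,0],[0,0,0],1],[[4.5,11.8,0],[0,0,0],1]]'
```

```text
time_s: 4.82
position: [0.528, -0.1448, 0.0449]
tcp_rot: [[0.161, 0.987, 0.002], [0.987, -0.161, -0.002], [-0.001, 0.002, -1.0]]
force: [1.4, -2.0, 2.2]
opening: 0.295
```

Forces are back to about zero and the grip is kept. Now the arc, lifting along -z.

```bash
python3 -m jog '[[[-2,0,-6],[0,0,0],1],[[-4.5,0,-11.8],[0,0,0],1],[[-7.5,0,-17.5],[0,0,0],1],[[-11,0,-22.7],[0,0,0],1],[[-15,0,-27.7],[0,0,0],1],[[-19.3,0,-32.3],[0,0,0],1],[[-24,0,-36.5],[0,0,0],1],[[-29.2,0,-40.3],[0,0,0],1],[[-34.7,0,-43.5],[0,0,0],1],[[-40.3,0,-46.5],[0,0,0],1],[[-40.3,0,-46.5],[0,0,0],1]]'
```

```text
time_s: 5.73
position: [0.5211, -0.184, 0.0921]
tcp_rot: [[0.164, 0.987, 0.001], [0.987, -0.164, 0.001], [0.001, 0.001, -1.0]]
force: [5.3, 1.8, -0.8]
opening: 0.297
```

```bash
python3 -m jog '[[[-6,0,-2.5],[0,0,0],1],[[-12,0,-4.1],[0,0,0],1],[[-18,0,-5.4],[0,0,0],1],[[-24.5,0,-6.1],[0,0,0],1],[[-37.2,0,-5.9],[0,0,0],1],[[-49.6,0,-3.5],[0,0,0],1],[[-61.5,0,1],[0,0,0],1],[[-67,0,4],[0,0,0],1],[[-72.4,0,7.5],[0,0,0],1],[[-77.4,0,11.5],[0,0,0],1],[[-77.4,0,11.5],[0,0,0],1],[[-77.4,0,11.5],[0,0,0],1]]'
```

```text
time_s: 6.73
position: [0.5083, -0.2616, 0.081]
tcp_rot: [[0.162, 0.987, 0.001], [0.987, -0.162, -0.002], [-0.002, 0.001, -1.0]]
force: [1.0, -2.7, 5.0]
opening: 0.299
```

```bash
python3 -m jog '[[[0,0,0],[0,0,0],0.4],[[0,0,0],[0,0,0],0],[[0,0,0],[0,0,0],0],[[0,0,0],[0,0,0],0],[[0,0,0],[0,0,0],0],[[0,0,0],[0,0,0],0],[[0,0,-40],[0,0,0],0],[[0,0,-80],[0,0,0],0],[[0,0,-120],[0,0,0],0],[[0,0,-130],[0,0,0],0],[[0,0,-130],[0,0,0],0],[[0,0,-130],[0,0,0],0]]'
python3 - <<'E'
from m import *
C=cam('wrist');im=cap('wrist','w2.png')
E
```

```text
time_s: 7.73
position: [0.508, -0.2599, 0.2094]
tcp_rot: [[0.161, 0.987, -0.0], [0.987, -0.161, -0.0], [-0.0, -0.0, -1.0]]
force: [-0.0, 0.0, -0.7]
opening: 0.984
```

View pics/w2.png

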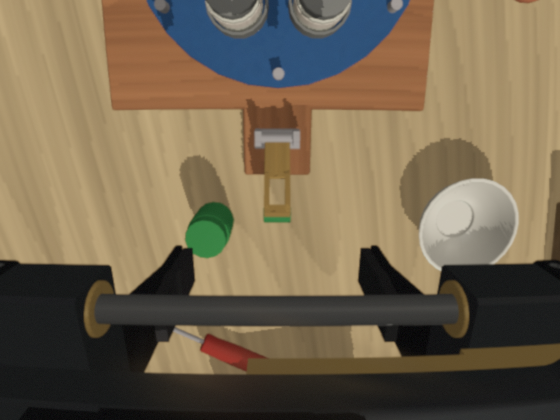

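Wrist view: the hasp lies open outward (bar at (277,218)) and the catch pin (278,74) is free. Now over to the handle.

```bash
python3 -m jog '[[[40,0,0],[0,0,7],0],[[80,0,0],[0,0,14],0],[[120,0,0],[0,0,21],0],[[160,0,0],[0,0,28],0],[[200,1,0],[0,0,35],0],[[223,1,0],[0,0,42],0],[[223,1,0],[0,0,49],0],[[223,1,0],[0,0,56],0],[[223,1,0],[0,0,63],0],[[223,1,0],[0,0,70],0],[[223,1,0],[0,0,77],0],[[223,1,0],[0,0,84],0]]'
python3 -m jog '[[[0,0,0],[0,0,6],0],[[0,0,0],[0,0,6],0],[[0,0,0],[0,0,6],0],[[0,0,0],[0,0,6],0]]'
python3 - <<'E'
from m import *
C=cam('wrist');im=cap('wrist','w3.png')
E
```

```text
time_s: 8.78
position: [0.5435, -0.0397, 0.2066]
tcp_rot: [[0.998, -0.054, -0.006], [-0.054, -0.999, 0.002], [-0.006, -0.001, -1.0]]
force: [-0.3, -0.9, 0.4]
opening: 0.996
time_s: 9.12
position: [0.5444, -0.0401, 0.2081]
tcp_rot: [[0.989, -0.15, -0.003], [-0.15, -0.989, 0.001], [-0.003, -0.0, -1.0]]
force: [0.2, -0.5, 0.6]
opening: 1.001
```

View pics/w3.png

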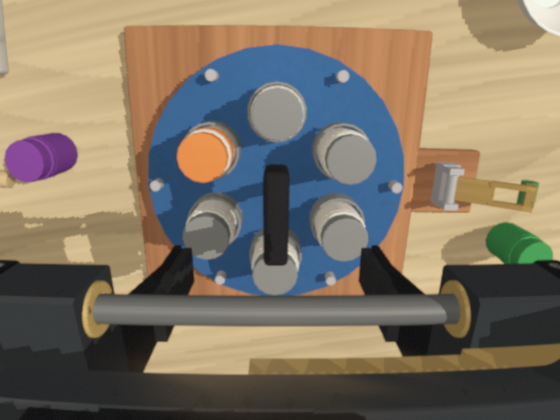

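Wrist view: the handle is upright in the image (276,215) and aligned, the orange jar is at (204,157), and the hasp is open at the right. Descend and grip.

```bash
python3 -m jog '[[[0,0,35],[0,0,0.5],0],[[0,0,70],[0,0,0.5],0],[[0,0,90],[0,0,0.5],0],[[0,0,95],[0,0,0.5],0],[[0,0,95],[0,0,0.5],0],[[0,0,95],[0,0,0.5],0.5],[[0,0,95],[0,0,0.5],1],[[0,0,95],[0,0,0.5],1],[[0,0,95],[0,0,0.5],1],[[0,0,95],[0,0,0.5],1],[[0,0,95],[0,0,0.5],1],[[0,0,95],[0,0,0.5],1]]'
python3 -m jog '[[[0,0,0],[0,0,0],1],[[0,0,0],[0,0,0],1],[[0,0,0],[0,0,0],1],[[0,0,0],[0,0,0],1],[[0,0,0],[0,0,0],1],[[0,0,0],[0,0,0],1],[[0,0,0],[0,0,0],1],[[0,0,0],[0,0,0],1],[[0,0,0],[0,0,0],1],[[0,0,0],[0,0,0],1]]'
```

```text
time_s: 10.17
position: [0.5455, -0.0403, 0.1149]
tcp_rot: [[0.987, -0.161, 0.001], [-0.161, -0.987, -0.0], [0.001, 0.0, -1.0]]
force: [-0.7, -0.3, 0.7]
opening: 0.554
time_s: 11.0
position: [0.5454, -0.0399, 0.1145]
tcp_rot: [[0.987, -0.161, 0.0], [-0.161, -0.987, 0.001], [-0.0, -0.001, -1.0]]
force: [1.2, 3.6, -0.4]
opening: 0.207
```

```bash
python3 -m jog '[[[0,0,0],[0,0,-2],1],[[0,0,0],[0,0,-5],1],[[0,0,0],[0,0,-10],1],[[0,0,0],[0,0,-15],1],[[0,0,0],[0,0,-20],1],[[0,0,0],[0,0,-25],1],[[0,0,0],[0,0,-30],1],[[0,0,0],[0,0,-35],1],[[0,0,0],[0,0,-40],1],[[0,0,0],[0,0,-45],1],[[0,0,0],[0,0,-48],1],[[0,0,0],[0,0,-50],1]]'
python3 -m jog '[[[0,0,0],[0,0,-3],1],[[0,0,0],[0,0,-8],1],[[0,0,0],[0,0,-13],1],[[0,0,0],[0,0,-18],1],[[0,0,0],[0,0,-23],1],[[0,0,0],[0,0,-28],1],[[0,0,0],[0,0,-33],1],[[0,0,0],[0,0,-38],1],[[0,0,0],[0,0,-43],1],[[0,0,0],[0,0,-47],1],[[0,0,0],[0,0,-50],1],[[0,0,0],[0,0,-50],1]]'
```

```text
time_s: 12.0
position: [0.5454, -0.04, 0.1145]
tcp_rot: [[0.757, 0.654, 0.0], [0.654, -0.757, 0.001], [0.0, -0.0, -1.0]]
force: [1.2, 2.6, -0.9]
opening: 0.2
time_s: 13.0
position: [0.5454, -0.0399, 0.1144]
tcp_rot: [[-0.014, 1.0, 0.0], [1.0, 0.014, 0.001], [0.001, 0.0, -1.0]]
force: [1.8, 2.7, -1.0]
opening: 0.204
```

```bash
python3 -m jog '[[[0,0,0],[0,0,-3],1],[[0,0,0],[0,0,-7],1],[[0,0,0],[0,0,-11],1],[[0,0,0],[0,0,-15],1],[[0,0,0],[0,0,-18],1],[[0,0,0],[0,0,-20],1],[[0,0,0],[0,0,-20],1],[[0,0,0],[0,0,-20],1],[[0,0,0],[0,0,-20],1]]'
python3 - <<'E'
from m import *
W=cap('wrist','w4.png')
ax=np.array([.5452,-.04]);t=np.radians(-9.2);f=ax-.07*np.array([np.cos(t),np.sin(t)]);print('front',f)
s=bot.read_state();print(np.degrees(np.arctan2(s['tcp_rot'][1][0],s['tcp_rot'][0][0])),s['opening'],s['qvel'])
for n in('top','scene','wrist'):
    C=cam(n);im=cap(n,n+'5.png')
    for a,c,st in blobs(im,(4,150,130),(16,255,255),(0,0,560,420),20)[1]:
        p=onz(C,c,.094)[:2];
        if np.linalg.norm(p-ax)<.17: print(n,a,c,st,p.round(4))
a=cv2.imread('pics/top5.png')[150:330,180:380];b=cv2.imread('pics/scene5.png')[150:330,180:380]
cv2.imwrite('pics/ab.png',cv2.resize(np.hstack([a,b]),None,fx=2,fy=2))
E
```

```text
time_s: 13.75
position: [0.5454, -0.04, 0.1145]
tcp_rot: [[-0.352, 0.936, 0.0], [0.936, 0.352, 0.001], [0.0, 0.0, -1.0]]
force: [1.8, 5.4, -1.2]
opening: 0.204
front [ 0.47610046 -0.02880832]
110.62799526397569 0.200904615206228 [ 0.0453451  -0.0010871   0.03257747 -0.09735266  0.03827936  0.04017152]
wrist 563 [102.95 111.06] [89 97 29 29] [0.4328 0.0008]
wrist 287 [201.96 159.13] [172 142  44  51] [ 0.4894 -0.0053]
wrist 4095 [168.77 185.75] [132 150  74  73] [ 0.4766 -0.0257]
```

View pics/w4.png

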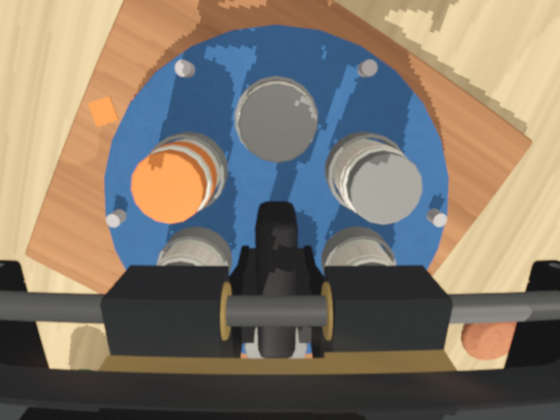

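View pics/ab.png

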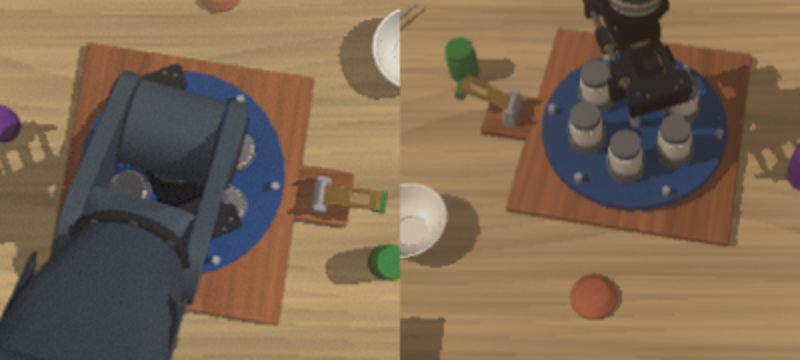

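Wrist view: orange cap at (169,186), on the line to the diamond (103,111); all jars are upright and the hasp is open. One quick cross-check of the angle in the same wrist image.

```bash
python3 - <<'E'
from m import *
C=cam('wrist');ax=np.array([.5452,-.04])
def ang(uv,z):
    p=onz(C,uv,z)[:2];v=p-ax;print(p.round(4),np.linalg.norm(v).round(4),np.degrees(np.arctan2(v[1],v[0])).round(2))
ang((102.95,111.06),.014)
ang((168.77,185.75),.094)
for u in((185,68),(368,68),(116,217),(440,217)):ang(u,.046)
ang((277,119),.094)
ang((384,188),.094)
E
```

```text
[ 0.3966 -0.0151] 0.1507 170.49
[ 0.4766 -0.0257] 0.0701 168.2
[0.4549 0.0352] 0.1175 140.19
[0.5629 0.0761] 0.1174 81.34
[ 0.4364 -0.0779] 0.1152 -160.77
[0.6539 0.0042] 0.1173 22.12
[0.5194 0.0282] 0.0729 110.7
[0.5872 0.0148] 0.069 52.5
```

```bash
python3 - <<'E'
from h import *
print(bot.hand_in());s=bot.read_state();print(s['time_s'],s['opening'],s['force'])
E
```

```text
the job is handed in; nothing more can be done
None
the job is handed in; nothing more can be done
```

The hasp is open and the orange-capped jar stands at the front with the handle still gripped. I handed the job in at about 14 s; no verdict was reported.

**What I did:** I pinched the hasp's green bar by its ends, swung it over to about 2 rad and released it, and it fell open outward. Then I gripped the handle and turned the carousel 120° anticlockwise.

**Last checks:**
- **Jar position:** the orange jar measured about 3 mm from the front place, against the 10 mm limit. By the wrist camera its angle is 168.2°, about 2.4° short of the diamond at 170.5–170.8°. The four visible catch pins average within about 0.1° of where they should be, though single pins are up to 1.5° off. I put the difference down to the jar's play in its pocket and calibration error.
- **Grip:** the fingers stopped on the handle at 0.20 opening, which matches its 18 mm thickness. The finger force on the handle was not read directly.
- **Rest of the scene:** every jar I could see was upright. The hasp lay open, and nothing on the bench had visibly moved. I did not re-measure the positions of the other things.

**One slip:** the first hasp move had its lift on the sideways axis. The wrist force rose to about 43 N (limit 120 N) for a moment. I reversed it at once and kept the grip. That was with the fingers on the bar; I saw no sign that the gripper body touched anything.

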